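# Hold the bath lid at its marker

### The job

Take the handheld thermometer off the closed lid of the calibration bath and lay it gently, flat, in the shallow rectangular tray, leaving the other things on the bench alone. Then raise the lid until the pointer on its side lines up with the marker clamped on the curved quadrant. The stay screw is loose and the lid will fall if you let go, so finish while still holding it steady at the marker, with nothing else propping it, so that I can tighten the screw.

Things in the scene. Friction and masses are not known exactly. Their poses are not given: they have to be found in the camera images.
- thermometer_center (a point): Centre (half-way up) of the handheld thermometer: a white rounded bar 150 long (x), 38 wide (y), 34 high (z), with a 9 mm nose at its +x end and a small display on top; about 0.15 kg. It lies display-up on the closed lid, roughly parallel to the handle, behind it.
- tray_in (a point): Centre of the inner floor of the shallow rectangular grey tray, fixed on the bench: outside 230 (x) by 170 (y) by 18 mm high, walls 4 mm, inner floor about 4 mm above the bench. It stands left or right of the bath.
- lid_hinge (a point): Middle of the lid's hinge line, 90 mm above the bench, fixed to the bath: x points level from the bath's front (robot side) to its back, y along the hinge line, z up. The closed lid is a flat steel plate reaching 258 mm in front of this line and 110 mm to either side, its top 93 mm above the bench.
- bath: Fixed stainless bath; origin on the bench 125 mm in front of the hinge line, x to the back, z up. Deck 60 mm high, x -160 to 250, y -135 to 135 mm. At the back (x 162 to 248) a housing up to 135 mm with a motor up to 203 mm. Quadrant: upright slotted aluminium arc at y = -124 mm, radius 100 to 136 mm about the hinge line, from level to 60 degrees up, top 215 mm above the bench.
- lid_handle (a point): Centre of the bar of the lid's bow handle: a round steel bar 10 mm thick, 110 mm long along y, its centre 45 mm above the lid's top and 222 mm in front of the hinge line (in the lid's own frame x = -222, z = +48 mm from the hinge line). It turns with the lid; x runs along the lid towards the hinge, so it has the direction of the hinge's x when the lid is closed.
- lid_pointer (a point): Tip of the slim steel pointer at the stay screw (black round knob) on the lid's -y side, 139 mm from the hinge line; moves with the lid. It lines up with the marker when lid and marker have the same angle.
- marker_tip (a point): Inner end of the marker: a small brass block with a thin finger 5 mm thick, pointing at the hinge line, clamped on the quadrant's outer rim, 142 mm from the hinge line, at y = -130 mm. It stays where it is; its x axis runs from its tip to the hinge line.
- lid (a joint): Opening angle of the lid in rad: 0 closed, grows as the front rises, up to 1.3. It has almost no friction and falls shut when let go; the lid weighs 0.6 to 0.95 kg, about 3 to 5 N at the handle.
- marker (a joint): Angle of the marker in rad above the closed lid, measured about the hinge like joint lid; between 0.4 and 0.75.
- carousel: Bystander: probe carousel, two wooden discs 96 mm across on brass posts, 80 mm high; origin under its centre.
- stirrer_motor: Bystander: black finned motor, 90 mm across, 120 mm high; origin under its centre.
- sleeve_ring: Bystander: white plastic ring, 100 mm across, 22 mm high; origin under its centre.
- beaker: Bystander: glass beaker, 68 mm across, 90 mm high; origin under its centre.
- wash_bottle: Bystander: white bottle, 64 mm across, 170 mm high; origin under its centre.

How it is judged:
By the outcome, as a careful person would: the job done as asked, in the order asked, and still so for the second after the job is handed in, while the arm keeps its last pose, push and grip.
It also fails if it takes over 56 s, if anything falls off the work surface, if the arm or the gripper's body presses on something with over 40 N, if the wrist force passes 120 N, or if a joint passes its speed limit or range.

### The arm

A 7-joint arm with a two-finger parallel gripper is mounted at the origin on the work surface. World frame = base frame: x ahead of the robot, y to its left, z up, the work surface at z = 0. Lengths are in m, angles in rad, forces in N, time in s.
With the tool pointing down it reaches from about 0.35 to 0.775 m from the base axis. Payload 3.1 kg.
Tool frame: the origin (TCP) lies midway between the tips of the shut fingers; the grasp point (between the pads) lies 19 mm behind it (arm.hold_point_z is the distance from the TCP to the grasp point, in m); z points along the fingers, y is the direction in which the jaws open and shut (so a half turn about z gives the same grasp; the last joint's range is limited). The gripper opens to 85 mm and grips with 20 to 120 N. Pads are 22 mm wide; open, the fingers measure 114 mm over their backs; the gripper's body (76 mm by 85 mm) begins 54 mm behind the grasp point. The pads swing forward as they close: fully open they stand 13 mm farther back than shut.
Start: joints at [1.262, 0.311, 0.014, 1.512, -0.004, 1.319, -0.027], TCP at [0.145, -0.531, 0.204] pointing down, gripper open.
Joint ranges: [-2.7, 2.7], [-0.3, 1.91], [-1.27, 1.3], [0.12, 2.57], [-1.44, 4.58], [0.2, 2.03], [-3.05, 3.05]. Speed limits (rad/s): [2.79, 2.79, 3.14, 3.14, 3.14, 3.14, 3.14].

### API

Orientations are given as a unit quaternion [x, y, z, w].
In Python, from station import arm gives the robot as it stands.
- The arm moves only by the shell command python3 -m creep 'ROWS' [FORCE]. ROWS is JSON, a list of rows, each a list of 7 numbers: the closure in counts, from 0 (fully open) to 255 (shut), then the shift along the tool's x, y, z in mm, then the turn, a rotation vector about the tool's x, y, z in degrees. In form: [[gripper, dx, dy, dz, rx, ry, rz], ...]. A call has 1 to 20 rows; each row shifts and turns the commanded pose from where the row before left it, along the tool's axes as they then stand; what a row does not reach is not made up. A row lasts 1/12 s, in which the tool goes at most 41.7 mm and 7.16 degrees, less where a joint would pass 70% of its speed; a pose out of reach is approached as far as the arm can. A call is refused whole if a number of a shift passes 41.7 or a number of a turn 7.16, either way. A call with a gripper value outside its range is refused whole. The fingers move at their own pace and stop on an object; FORCE is the grip in N (left out, the last holds). Time passes only in rows, so rows that do not move let the fingers close. It gives the time, the measured TCP pose, the force and the opening at its end, in the units of the state.
- arm.sense(): the state, without advancing time (a new reading comes with each control period).
- arm.get_image(name): name is "side" or "top"; returns the picture (420x560x3 uint8, blue, green, red); there is no depth.
- arm.camera_model(name): a dict with "camera_matrix" (3x3 intrinsics, pixels), "T" (4x4, takes a point from camera to world coordinates). Camera axes: x right, y down, z forward; pixel columns grow to the right and rows downward; lengths in m; the calibration is good to about 2 mm. A picture is of the moment at which its call begins. camera_model takes no time and is no camera call.
- arm.sign_off(): hands the job in, once; it reports no verdict.
The state is a dict: "time": time; "q": joint angles; "joint_vel": joint speeds; "effort": joint torques, N m; "ee_pos": TCP position; "tool_rot": TCP orientation; "ft_force": force on the tool from outside, world axes, zero at the start; "wrist_torque": the same for the moment, N m; "gripper_width": opening from 0.0 (shut) to 1.0 (fully open).
Only numpy, scipy, OpenCV 4.12 (cv2) and the standard library are available. Lean on these libraries where they do the work, as an engineer would, in place of code of your own. Each camera call takes 0.05 s, during which the arm holds its last target. There are 200 camera calls.

## Working session

There is one attempt and no reset: what is moved stays moved. The work goes in short steps, Python scripts to look and compute and a shell command to move; the robot and the scene stay as the last step left them, time stands still between calls to the robot, and variables do not carry over. Pictures are saved under pics/ and viewed, about 8 in all and at most 12, crops included, and the job is handed in when it is done.

```bash
mkdir -p pics; ls
python3 - <<'E'
from station import arm
import cv2,numpy as np
print(arm.sense(), arm.hold_point_z)
for n in("side","top"):
    im=arm.get_image(n); cv2.imwrite(f"pics/{n}0.png",im)
    m=arm.camera_model(n); print(n,np.round(m["camera_matrix"],1).tolist(),np.round(m["T"],4).tolist())
E
```

```text
pics
{'time': 0.0, 'q': array([ 1.26230368,  0.3117216 ,  0.01397641,  1.5130619 , -0.00439932,
        1.31918476, -0.02720623]), 'joint_vel': array([5.87398677e-04, 2.22418892e-05, 8.21026366e-04, 3.14042367e-04,
       4.39846301e-04, 9.19251642e-05, 1.49432535e-03]), 'effort': array([-1.93563355e-04, -3.79918957e+01,  1.45943798e-01, -2.30592048e+01,
        1.22584958e-02,  1.33998177e-02,  2.75782661e-06]), 'ee_pos': array([ 0.14480965, -0.52977449,  0.20302138]), 'tool_rot': array([ 9.91109526e-01,  1.33043351e-01, -2.01436556e-04, -1.15500712e-03]), 'ft_force': array([-0.47407992,  0.4703378 , -0.15260243]), 'wrist_torque': array([0.04512909, 0.02448876, 0.04287118]), 'gripper_width': 1.003555622152667} 0.0187
side [[408.5, 0.0, 278.8], [0.0, 408.5, 211.6], [0.0, 0.0, 1.0]] [[-0.7277, -0.5104, 0.4581, 0.0015], [-0.6859, 0.5455, -0.4817, 0.6116], [-0.004, -0.6648, -0.747, 1.0526], [0.0, 0.0, 0.0, 1.0]]
top [[450.0, 0.0, 283.2], [0.0, 450.0, 218.0], [0.0, 0.0, 1.0]] [[0.0107, -0.9936, 0.1125, 0.4113], [-0.9999, -0.0119, -0.0106, -0.01], [0.0119, -0.1124, -0.9936, 1.275], [0.0, 0.0, 0.0, 1.0]]
```

View pics/side0.png

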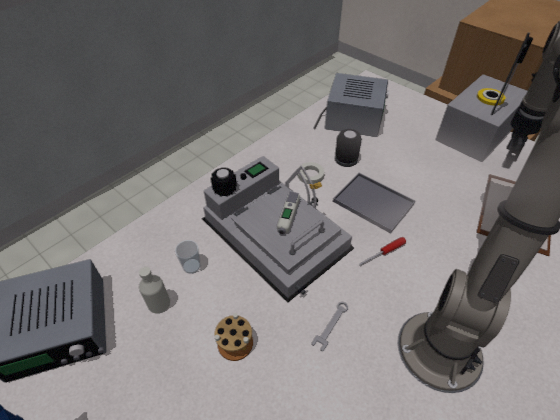

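View pics/top0.png

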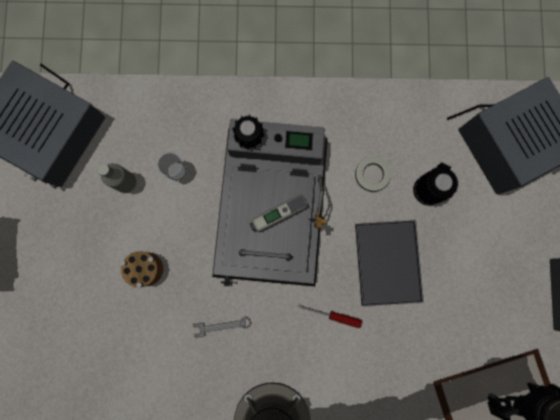

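The side view shows the bath at about (275,225) and the tray at (373,202). The top view shows the thermometer from (250,228) to (308,198), the handle from (240,253) to (292,257), the tray at (389,263), and brass near (321,222).

```bash
cat > h.py <<'E'
from station import arm
import cv2,numpy as np
M={n:arm.camera_model(n) for n in("side","top")}
def ray(n,px):
    K=M[n]["camera_matrix"];T=np.array(M[n]["T"])
    d=T[:3,:3]@np.linalg.inv(K)@np.array([px[0],px[1],1.]); return T[:3,3],d/np.linalg.norm(d)
def plane(n,px,z):
    o,d=ray(n,px); return o+d*(z-o[2])/d[2]
def two(ps,pt):
    (a,u),(b,v)=ray("side",ps),ray("top",pt)
    s=np.linalg.lstsq(np.c_[u,-v],b-a,rcond=None)[0]
    p,q=a+u*s[0],b+v*s[1]; return (p+q)/2,np.linalg.norm(p-q)
def proj(n,P):
    T=np.linalg.inv(M[n]["T"]);c=T[:3,:3]@P+T[:3,3];p=M[n]["camera_matrix"]@c;return p[:2]/p[2]
E
python3 - <<'E'
import cv2,numpy as np
t=cv2.imread("pics/top0.png")[110:295,208:338]; s=cv2.imread("pics/side0.png")[150:300,200:360]
t=cv2.resize(t,None,fx=3,fy=3,interpolation=2); s=cv2.resize(s,None,fx=2.5,fy=2.5,interpolation=2)
o=np.zeros((555,800,3),np.uint8);o[:,:390]=t;o[:375,390:790]=s
o=cv2.convertScaleAbs(o,alpha=1.5)
cv2.imwrite("pics/c1.png",o)
E
```

```text
(no output)
```

View pics/c1.png

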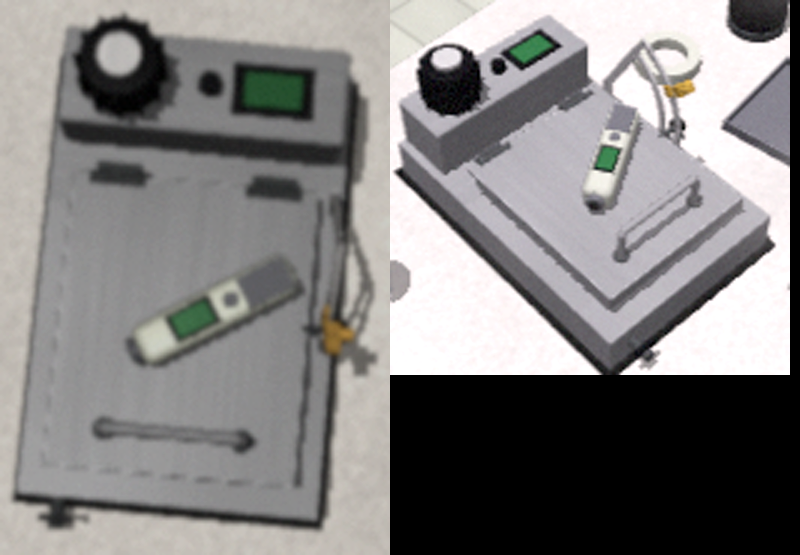

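The crop shows the thermometer's nose at top pixel (253,227) and its grey end at (306,201). The bar ends are at top (241,253) and (291,257), and side (293,246) and (323,226). The brass marker is at top (319,219) and side (315,185).

Run:
```python
from h import *
np.set_printoptions(precision=4,suppress=True)
def blobs(im,lo,hi,roi):
    x0,y0,x1,y1=roi;hsv=cv2.cvtColor(im,cv2.COLOR_BGR2HSV)[y0:y1,x0:x1]
    m=cv2.inRange(hsv,lo,hi);n,l,s,c=cv2.connectedComponentsWithStats(m)
    return m,[(s[i,4],np.round(c[i]+[x0,y0],1).tolist()) for i in range(1,n) if s[i,4]>8]
T=cv2.imread("pics/top0.png");S=cv2.imread("pics/side0.png")
print("green",blobs(T,(45,80,40),(85,255,255),(240,180,315,240))[1],blobs(S,(45,80,40),(85,255,255),(270,190,305,240))[1])
print("brass",blobs(T,(10,100,60),(28,255,255),(305,200,340,240))[1],blobs(S,(10,100,60),(28,255,255),(300,170,330,200))[1])
# tray
for n,im,roi in(("top",T,(350,210,430,310)),("side",S,(325,168,420,235))):
    x0,y0,x1,y1=roi;g=cv2.cvtColor(im[y0:y1,x0:x1],cv2.COLOR_BGR2GRAY)
    m=cv2.threshold(g,0,255,cv2.THRESH_BINARY_INV+cv2.THRESH_OTSU)[1]
    c=max(cv2.findContours(m,0,2)[0],key=cv2.contourArea)
    q=cv2.approxPolyDP(c,6,True)[:,0]+[x0,y0];print("tray",n,q.tolist())
    P=np.array([plane(n,p,0.018) for p in q]);print(P,np.linalg.norm(P-np.roll(P,-1,0),axis=1),P.mean(0))
print("bar L",two((292.8,246),(241.3,252.7)),"R",two((322.8,226),(290.7,256.7)))
print("disp",two((286.8,213.2),(272.3,216)))
for nm,p,z in(("nose",(252.5,226.7),.11),("tail",(306,201),.11),("lidFL",(221.3,264),.093),("lidFR",(307.3,272.3),.093),("lidBL",(232,173),.093),("deckFL",(213,275.7),.06),("deckFR",(315.3,284.3),.06),("housBL",(231.3,119.3),.135),("housBR",(324.7,128.3),.135)):
    print(nm,plane("top",p,z))
```

```text
green [(np.int32(98), [271.8, 215.8])] [(np.int32(63), [286.7, 213.0])]
brass [(np.int32(90), [319.1, 221.0])] [(np.int32(52), [315.5, 185.2])]
tray top [[414, 220], [355, 224], [362, 305], [422, 301]]
[[ 0.5523 -0.3923  0.018 ]
 [ 0.539  -0.2255  0.018 ]
 [ 0.3148 -0.2432  0.018 ]
 [ 0.3273 -0.4095  0.018 ]] [0.1673 0.2249 0.1667 0.2257] [ 0.4334 -0.3176  0.018 ]
tray side [[358, 173], [332, 201], [390, 233], [414, 200]]
[[ 0.5534 -0.3948  0.018 ]
 [ 0.5352 -0.2175  0.018 ]
 [ 0.3099 -0.234   0.018 ]
 [ 0.3303 -0.4156  0.018 ]] [0.1782 0.2259 0.1828 0.224 ] [ 0.4322 -0.3155  0.018 ]
bar L (array([0.4509, 0.0831, 0.1282]), np.float64(0.0005040485541424623)) R (array([ 0.4429, -0.0428,  0.1122]), np.float64(0.00010366727660483026))
disp (array([0.5453, 0.0055, 0.1307]), np.float64(0.0007693695017024188))
nose [0.5195 0.0571 0.11  ]
tail [ 0.5887 -0.0816  0.11  ]
lidFL [0.4224 0.1376 0.093 ]
lidFR [ 0.4032 -0.087   0.093 ]
lidBL [0.6644 0.1154 0.093 ]
deckFL [0.3913 0.1631 0.06  ]
deckFR [ 0.3714 -0.1107  0.06  ]
housBL [0.798  0.1161 0.135 ]
housBR [ 0.7774 -0.128   0.135 ]
```

Run:
```python
from h import *
np.set_printoptions(precision=4,suppress=True)
print("barL top",plane("top",(241.3,252.7),.138),"R",plane("top",(290.7,256.7),.138))
print("barL side",plane("side",(292.8,246),.138),"R",plane("side",(322.8,226),.138))
print("marker tri",two((315.5,185.2),(319.1,221.0)))
for yaw in(-4.2,-4.9):
  a=np.radians(yaw);X=np.array([np.cos(a),np.sin(a),0]);Y=np.array([-np.sin(a),np.cos(a),0]);H=np.array([.667,.0055,.09])
  print("handle",H-.222*X)
  for yy in(-.127,-.130,-.133):
   for n,p in(("side",(315.5,185.2)),("top",(319.1,221.0))):
    o,d=ray(n,p);t=(yy-(o-H)@Y)/(d@Y);P=o+t*d-H;x,z=P@X,P[2];print(yaw,yy,n,"x,z,r,ang",np.array([x,z,np.hypot(x,z),np.arctan2(z,-x)]))
  P=two((315.5,185.2),(319.1,221.0))[0]-H;print("tri in hinge",P@X,P@Y,P[2],np.arctan2(P[2],-(P@X)))
for n in("top","side"):print(n,proj(n,np.array([.4457,.0233,.138])))
T=cv2.imread("pics/top0.png")[195:245,300:340];S=cv2.imread("pics/side0.png")[165:225,290:345]
o=np.zeros((600,800,3),np.uint8);o[:400,:320]=cv2.resize(T,None,fx=8,fy=8,interpolation=0);o[:480,330:770]=cv2.resize(S,None,fx=8,fy=8,interpolation=0)
cv2.imwrite("pics/c2.png",cv2.convertScaleAbs(o,alpha=1.4))
```

```text
barL top [0.4508 0.0825 0.138 ] R [ 0.4421 -0.0421  0.138 ]
barL side [0.446  0.0886 0.138 ] R [ 0.4308 -0.0248  0.138 ]
marker tri (array([ 0.5304, -0.1093,  0.1758]), np.float64(0.002633621434471342))
handle [0.4456 0.0218 0.09  ]
-4.2 -0.127 side x,z,r,ang [-0.1239  0.0816  0.1484  0.5822]
-4.2 -0.127 top x,z,r,ang [-0.1266  0.0658  0.1426  0.4795]
-4.2 -0.13 side x,z,r,ang [-0.1214  0.0777  0.1441  0.5696]
-4.2 -0.13 top x,z,r,ang [-0.1224  0.0296  0.126   0.2375]
-4.2 -0.133 side x,z,r,ang [-0.1188  0.0739  0.1399  0.5562]
-4.2 -0.133 top x,z,r,ang [-0.1183 -0.0065  0.1185 -0.0552]
tri in hinge -0.12778854947234855 -0.12452806638949439 0.085790281445867 0.5912348792340479
handle [0.4458 0.0245 0.09  ]
-4.9 -0.127 side x,z,r,ang [-0.1237  0.0836  0.1493  0.5941]
-4.9 -0.127 top x,z,r,ang [-0.1272  0.0846  0.1527  0.5873]
-4.9 -0.13 side x,z,r,ang [-0.1211  0.0796  0.1449  0.5819]
-4.9 -0.13 top x,z,r,ang [-0.1229  0.0479  0.1319  0.3712]
-4.9 -0.133 side x,z,r,ang [-0.1184  0.0757  0.1406  0.5689]
-4.9 -0.133 top x,z,r,ang [-0.1187  0.0111  0.1192  0.093 ]
tri in hinge -0.12625765307841894 -0.1260799656332552 0.085790281445867 0.5968249550176012
top [264.7689 254.9837]
side [308.1146 232.7008]
```

View pics/c2.png

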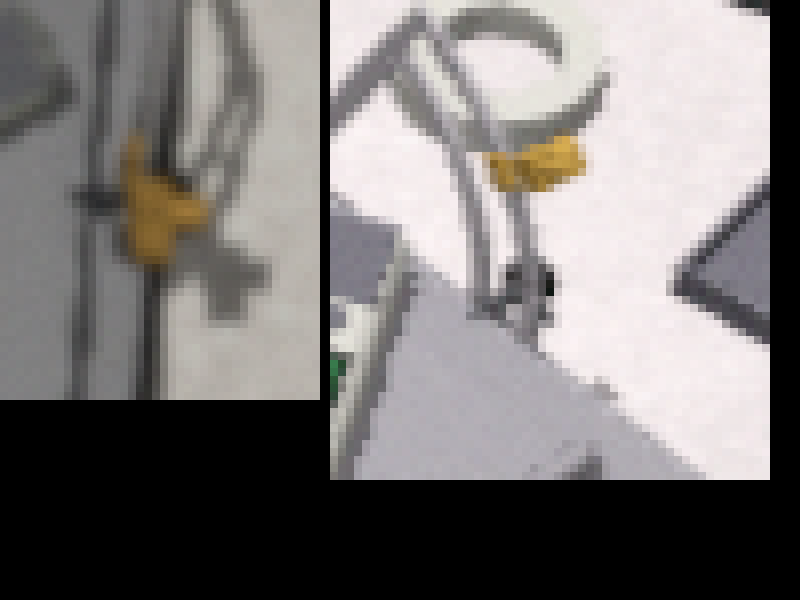

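The crop shows the brass marker at about top (319,220) and side (315,185). The pointer and knob sit on the lid's side, and the marker angle comes out near 0.58 rad. Next I turn and raise the tool, then travel to above the thermometer.

```bash
python3 -m creep '[[0,0,0,-6,0,0,-6.75],[0,0,0,-6,0,0,-6.75],[0,0,0,-6,0,0,-6.75],[0,0,0,-6,0,0,-6.75],[0,0,0,-6,0,0,-6.75],[0,0,0,-6,0,0,-6.75],[0,0,0,-6,0,0,-6.75],[0,0,0,-6,0,0,-6.75],[0,0,0,-6,0,0,-6.75],[0,0,0,-6,0,0,-6.75],[0,0,0,-6,0,0,-6.75],[0,0,0,-6,0,0,-6.75],[0,0,0,-6,0,0,-6.75],[0,0,0,-6,0,0,-6.75],[0,0,0,-6,0,0,-6.75],[0,0,0,0,0,0,0]]' 40
python3 -m creep '[[0,14,30,0,0,0,0],[0,14,30,0,0,0,0],[0,14,30,0,0,0,0],[0,14,30,0,0,0,0],[0,14,30,0,0,0,0],[0,14,30,0,0,0,0],[0,14,30,0,0,0,0],[0,14,30,0,0,0,0],[0,14,30,0,0,0,0],[0,14,30,0,0,0,0],[0,14,30,0,0,0,0],[0,14,30,0,0,0,0],[0,14,30,0,0,0,0],[0,14,30,0,0,0,0],[0,14,30,0,0,0,0],[0,14,30,0,0,0,0],[0,14,30,0,0,0,0],[0,14,30,0,0,0,0],[0,14,30,0,0,0,0],[0,14,30,0,0,0,0]]'
cat >> h.py <<'E'
from scipy.spatial.transform import Rotation as R
def st():
    s=arm.sense();r=R.from_quat(s["tool_rot"]).as_matrix();y=r[:,1];x=r[:,0]
    print("t",round(s["time"],2),"p",np.round(s["ee_pos"],4),"yang",np.round(np.degrees(np.arctan2(y[1],y[0])),2),"z",np.round(r[:,2],3),"F",np.round(s["ft_force"],1),"w",round(s["gripper_width"],3),"q",np.round(s["q"],2))
    return s["ee_pos"],r
E
python3 -c "
from h import *
p,r=st(); print('to go tool',r.T@(np.array([.556,-.016,.112-.0187])-p))"
```

```text
time: 1.43
ee_pos: [0.1452, -0.5309, 0.2948]
tool_rot: [0.525, 0.851, -0.0, 0.001]
ft_force: [0.5, -1.3, 0.7]
gripper_width: 0.997
time: 3.1
ee_pos: [0.5572, -0.0109, 0.2932]
tool_rot: [0.528, 0.85, -0.001, -0.0]
ft_force: [-0.2, -1.2, -0.1]
gripper_width: 1.001
t 3.1 p [ 0.5572 -0.0109  0.2932] yang 26.32 z [-0.001 -0.    -1.   ] F [-0.2 -1.2 -0.1] w 1.001 q [ 0.48  0.38 -0.72  1.29  0.25  1.56  0.25]
to go tool [-0.00406796 -0.00304196  0.19991785]
```

```bash
python3 -m creep '[[0,-2,-1.5,20,0,0,0],[0,-2,-1.5,20,0,0,0],[0,0,0,20,0,0,0],[0,0,0,20,0,0,0],[0,0,0,20,0,0,0],[0,0,0,20,0,0,0],[0,0,0,20,0,0,0],[0,0,0,20,0,0,0],[0,0,0,15,0,0,0],[0,0,0,10,0,0,0],[0,0,0,7,0,0,0],[0,0,0,5,0,0,0],[0,0,0,0,0,0,0],[0,0,0,0,0,0,0]]'
python3 -c "
from h import *
p,r=st(); cv2.imwrite('pics/g1.png',np.hstack([cv2.resize(arm.get_image('side')[140:290,210:350],None,fx=2.8,fy=2.8),cv2.resize(arm.get_image('top')[140:290,200:340],None,fx=2.8,fy=2.8)]))"
```

```text
time: 4.27
ee_pos: [0.5563, -0.0168, 0.0976]
tool_rot: [0.526, 0.85, 0.0, 0.0]
ft_force: [0.3, -0.3, 0.7]
gripper_width: 1.002
t 4.27 p [ 0.5563 -0.0168  0.0976] yang 26.51 z [ 0.001  0.    -1.   ] F [ 0.3 -0.3  0.7] w 1.002 q [ 0.49  0.49 -0.68  1.63  0.33  1.13  0.19]
```

View pics/g1.png

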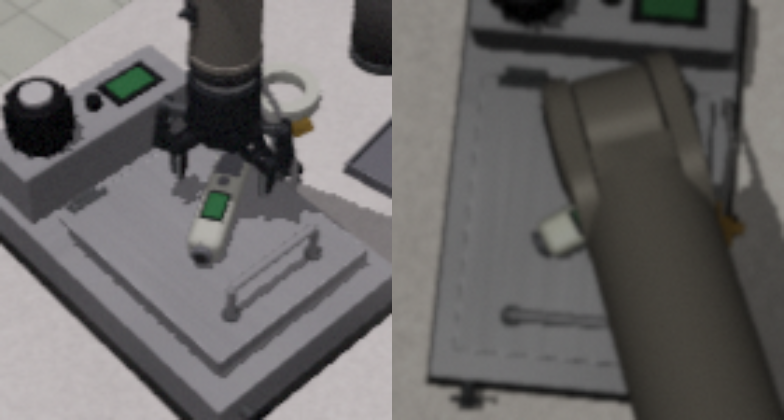

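The fingers straddle the thermometer with clear space on both sides (side crop, display at (215,205)). I'll close and lift a little.

```bash
python3 -m creep '[[255,0,0,0,0,0,0],[255,0,0,0,0,0,0],[255,0,0,0,0,0,0],[255,0,0,0,0,0,0],[255,0,0,0,0,0,0],[255,0,0,0,0,0,0],[255,0,0,0,0,0,0],[255,0,0,0,0,0,0],[255,0,0,0,0,0,0],[255,0,0,0,0,0,0]]' 50
python3 -m creep '[[255,0,0,-5,0,0,0],[255,0,0,-10,0,0,0],[255,0,0,-15,0,0,0],[255,0,0,-20,0,0,0],[255,0,0,-25,0,0,0],[255,0,0,-25,0,0,0],[255,0,0,-25,0,0,0],[255,0,0,-25,0,0,0],[255,0,0,-20,0,0,0],[255,0,0,0,0,0,0],[255,0,0,0,0,0,0]]'
python3 -c "
from h import *
p,r=st(); print('to go tool',r.T@(np.array([.433,-.317,.15])-p))"
```

```text
time: 5.2
ee_pos: [0.5563, -0.0168, 0.098]
tool_rot: [0.526, 0.851, 0.0, 0.001]
ft_force: [-1.9, 1.3, 5.6]
gripper_width: 0.397
time: 6.12
ee_pos: [0.5562, -0.0166, 0.268]
tool_rot: [0.526, 0.851, 0.001, 0.001]
ft_force: [1.1, 0.5, -2.5]
gripper_width: 0.394
t 6.12 p [ 0.5562 -0.0166  0.268 ] yang 26.55 z [ 0.002  0.    -1.   ] F [ 1.1  0.5 -2.5] w 0.394 q [ 0.5   0.38 -0.72  1.35  0.25  1.5   0.26]
to go tool [-0.21355729 -0.24477605  0.11772563]
```

```bash
python3 -m creep '[[255,-12,-14,0,0,0,0],[255,-20,-23,0,0,0,0],[255,-22,-25,0,0,0,0],[255,-22,-25,0,0,0,0],[255,-22,-25,0,0,0,0],[255,-22,-25,0,0,0,0],[255,-22,-25,0,0,0,0],[255,-22,-25,0,0,0,0],[255,-22,-25,0,0,0,0],[255,-16,-19,0,0,0,0],[255,-11.6,-13.8,0,0,0,0],[255,0,0,0,0,0,0]]'
python3 -m creep '[[255,0,0,5,0,0,-6.2],[255,0,0,8,0,0,-6.2],[255,0,0,8,0,0,-6.2],[255,0,0,8,0,0,-6.2],[255,0,0,8,0,0,-6.2],[255,0,0,8,0,0,-6.2],[255,0,0,8,0,0,-6.2],[255,0,0,8,0,0,-6.2],[255,0,0,8,0,0,-6.2],[255,0,0,8,0,0,-6.2],[255,0,0,8,0,0,-6],[255,0,0,0,0,0,0],[255,0,0,0,0,0,0]]'
python3 -c "
from h import *
p,r=st(); print('to go tool',r.T@(np.array([.433,-.317,.0096])-p))
cv2.imwrite('pics/g2.png',np.hstack([cv2.resize(arm.get_image('side')[130:270,300:440],None,fx=2.8,fy=2.8),cv2.resize(arm.get_image('top')[200:340,320:460],None,fx=2.8,fy=2.8)]))"
```

```text
time: 7.12
ee_pos: [0.4275, -0.3231, 0.2642]
tool_rot: [0.53, 0.848, -0.002, -0.002]
ft_force: [-1.2, -0.2, -1.7]
gripper_width: 0.388
time: 8.2
ee_pos: [0.4314, -0.316, 0.1806]
tool_rot: [-0.039, 0.999, 0.001, -0.001]
ft_force: [-0.7, 0.6, -1.8]
gripper_width: 0.393
t 8.2 p [ 0.4314 -0.316   0.1806] yang 94.46 z [-0.002  0.003 -1.   ] F [-0.7  0.6 -1.8] w 0.393 q [ 1.19  0.4  -0.8   1.57  0.29  1.3   2.  ]
to go tool [-0.00189153 -0.0016193   0.17101394]
```

View pics/g2.png

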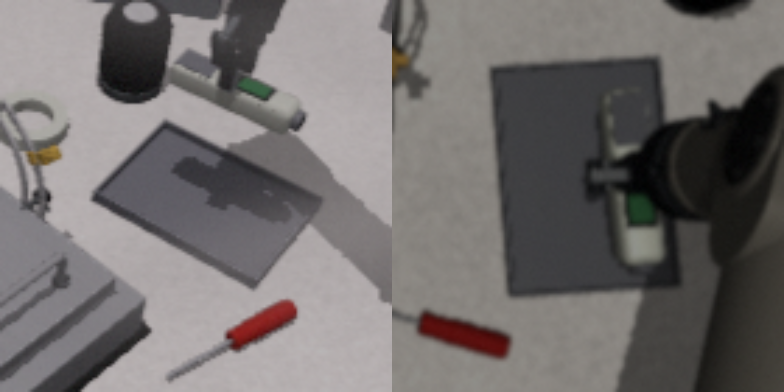

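The thermometer hangs level over the tray: display at (255,87) in the side crop, shadow inside the tray, axis along the tray's long side.

```bash
python3 -m creep '[[255,-1,-1,15,0,0,0],[255,-1,-1,20,0,0,0],[255,0,0,20,0,0,0],[255,0,0,20,0,0,0],[255,0,0,20,0,0,0],[255,0,0,20,0,0,0],[255,0,0,15,0,0,0],[255,0,0,12,0,0,0],[255,0,0,8,0,0,0],[255,0,0,6,0,0,0],[255,0,0,4,0,0,0],[255,0,0,0,0,0,0],[255,0,0,0,0,0,0],[255,0,0,0,0,0,0]]'
python3 -m creep '[[255,0,0,2,0,0,0],[255,0,0,2,0,0,0],[255,0,0,1.5,0,0,0],[255,0,0,1,0,0,0],[255,0,0,1,0,0,0],[255,0,0,0,0,0,0],[255,0,0,0,0,0,0],[255,0,0,0,0,0,0]]'
```

```text
time: 9.47
ee_pos: [0.4351, -0.3196, 0.0229]
tool_rot: [-0.04, 0.999, -0.001, 0.001]
ft_force: [-0.1, -0.3, -0.9]
gripper_width: 0.396
time: 10.13
ee_pos: [0.4344, -0.3192, 0.0146]
tool_rot: [-0.04, 0.999, -0.0, 0.0]
ft_force: [-0.5, -0.0, -1.2]
gripper_width: 0.393
```

```bash
python3 -m creep '[[255,0,0,1,0,0,0],[255,0,0,1,0,0,0],[255,0,0,1,0,0,0],[255,0,0,0.5,0,0,0],[255,0,0,0,0,0,0],[255,0,0,0,0,0,0]]'
python3 -m creep '[[255,0,0,1,0,0,0],[255,0,0,0.5,0,0,0],[255,0,0,0,0,0,0],[255,0,0,0,0,0,0]]'
```

```text
time: 10.63
ee_pos: [0.4344, -0.3192, 0.011]
tool_rot: [-0.04, 0.999, 0.0, -0.0]
ft_force: [0.1, 1.1, -1.1]
gripper_width: 0.39
time: 10.97
ee_pos: [0.4344, -0.3191, 0.0095]
tool_rot: [-0.04, 0.999, 0.0, -0.0]
ft_force: [-0.0, 0.0, -1.4]
gripper_width: 0.393
```

```bash
python3 -m creep '[[255,0,0,0.7,0,0,0],[255,0,0,0.5,0,0,0],[255,0,0,0,0,0,0],[255,0,0,0,0,0,0]]'
python3 -m creep '[[255,0,0,0.5,0,0,0],[255,0,0,0.5,0,0,0],[255,0,0,0,0,0,0],[255,0,0,0,0,0,0]]'
```

```text
time: 11.3
ee_pos: [0.4346, -0.3193, 0.009]
tool_rot: [-0.04, 0.999, -0.0, 0.0]
ft_force: [-1.7, 0.4, 4.7]
gripper_width: 0.396
time: 11.63
ee_pos: [0.4346, -0.3193, 0.0089]
tool_rot: [-0.04, 0.999, -0.001, -0.0]
ft_force: [-4.3, 1.7, 11.7]
gripper_width: 0.396
```

Contact shows at z = 0.009, as predicted. I'll ease off a little and open in small steps.

```bash
python3 -m creep '[[255,0,0,-0.7,0,0,0],[255,0,0,0,0,0,0],[130,0,0,0,0,0,0],[110,0,0,0,0,0,0],[80,0,0,0,0,0,0],[40,0,0,0,0,0,0],[0,0,0,0,0,0,0],[0,0,0,0,0,0,0],[0,0,0,0,0,0,0],[0,0,0,0,0,0,0]]'
python3 -m creep '[[0,0,0,-5,0,0,0],[0,0,0,-10,0,0,0],[0,0,0,-15,0,0,0],[0,0,0,-20,0,0,0],[0,0,0,-25,0,0,0],[0,0,0,-30,0,0,0],[0,0,0,-30,0,0,0],[0,0,0,-30,0,0,0],[0,0,0,-30,0,0,0],[0,0,0,-25,0,0,0],[0,0,0,-20,0,0,0],[0,0,0,-10,0,0,0],[0,0,0,0,0,0,0]]'
python3 -c "
from h import *
p,r=st(); print('to go tool',r.T@(np.array([.4455,.023,.18])-p))
cv2.imwrite('pics/g3.png',np.hstack([cv2.resize(arm.get_image('side')[130:270,300:440],None,fx=2.8,fy=2.8),cv2.resize(arm.get_image('top')[200:340,320:460],None,fx=2.8,fy=2.8)]))"
```

```text
time: 12.47
ee_pos: [0.4344, -0.3192, 0.0081]
tool_rot: [-0.04, 0.999, 0.0, 0.0]
ft_force: [0.4, -0.2, 1.0]
gripper_width: 0.997
time: 13.55
ee_pos: [0.4361, -0.3195, 0.2613]
tool_rot: [-0.04, 0.999, -0.002, 0.002]
ft_force: [0.5, 1.0, -0.5]
gripper_width: 1.005
t 13.55 p [ 0.4361 -0.3195  0.2613] yang 94.56 z [ 0.005 -0.004 -1.   ] F [ 0.5  1.  -0.5] w 1.005 q [ 1.19  0.36 -0.82  1.41  0.26  1.47  2.03]
to go tool [-0.03624724  0.34096202  0.08016037]
```

View pics/g3.png

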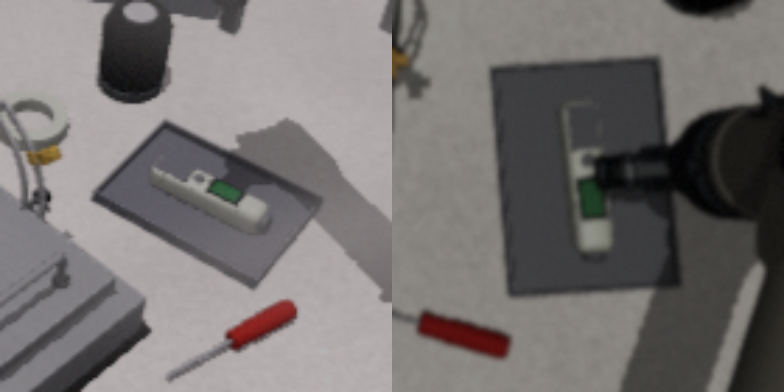

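The thermometer lies flat inside the tray, display up (top crop, (565,103) to (612,255)). Now I turn the jaws to the lid's direction and travel to above the handle.

```bash
python3 -m creep '[[0,0,0,0,0,0,6.6],[0,0,0,0,0,0,6.6],[0,0,0,0,0,0,6.6],[0,0,0,0,0,0,6.6],[0,0,0,0,0,0,6.6],[0,0,0,0,0,0,6.6],[0,0,0,0,0,0,6.6],[0,0,0,0,0,0,6.6],[0,0,0,0,0,0,6.6],[0,0,0,0,0,0,6.6],[0,0,0,0,0,0,6.6],[0,0,0,0,0,0,6.6],[0,0,0,0,0,0,6.6],[0,0,0,0,0,0,6.6],[0,0,0,0,0,0,6.6],[0,0,0,0,0,0,0]]'
python3 -m creep '[[0,20,-1,0,0,0,0],[0,30,-1.5,0,0,0,0],[0,30,-1.5,0,0,0,0],[0,30,-1.5,0,0,0,0],[0,30,-1.5,0,0,0,0],[0,30,-1.5,0,0,0,0],[0,30,-1.5,0,0,0,0],[0,30,-1.5,0,0,0,0],[0,30,-1.5,0,0,0,0],[0,30,-1.5,0,0,0,0],[0,30,-1.5,0,0,0,0],[0,20,-1,0,0,0,0],[0,0,0,0,0,0,0],[0,0,0,0,0,0,0]]'
python3 -c "
from h import *
p,r=st(); print('to go tool',r.T@(np.array([.4455,.023,.1193])-p))"
```

```text
time: 14.98
ee_pos: [0.4332, -0.3187, 0.2559]
tool_rot: [0.735, 0.678, -0.001, -0.002]
ft_force: [0.0, -0.2, 0.3]
gripper_width: 1.0
time: 16.15
ee_pos: [0.443, 0.0221, 0.2571]
tool_rot: [0.732, 0.681, -0.001, -0.001]
ft_force: [-0.1, -2.1, 0.1]
gripper_width: 1.0
t 16.15 p [0.443  0.0221 0.2571] yang -4.13 z [-0.002 -0.    -1.   ] F [-0.1 -2.1  0.1] w 1.0 q [ 0.6   0.12 -0.75  1.65  0.08  1.4  -0.24]
to go tool [0.0011783  0.00267706 0.13784369]
```

```bash
python3 -m creep '[[0,1,1.5,15,0,0,0],[0,0,1,20,0,0,0],[0,0,0,20,0,0,0],[0,0,0,20,0,0,0],[0,0,0,20,0,0,0],[0,0,0,15,0,0,0],[0,0,0,12,0,0,0],[0,0,0,8,0,0,0],[0,0,0,6,0,0,0],[0,0,0,3,0,0,0],[0,0,0,0,0,0,0],[0,0,0,0,0,0,0]]'
python3 -c "
from h import *
p,r=st()
cv2.imwrite('pics/g4.png',np.hstack([cv2.resize(arm.get_image('side')[170:310,250:390],None,fx=2.8,fy=2.8),cv2.resize(arm.get_image('top')[180:320,200:340],None,fx=2.8,fy=2.8)]))"
```

```text
time: 17.15
ee_pos: [0.4469, 0.0217, 0.1195]
tool_rot: [0.734, 0.679, 0.0, 0.0]
ft_force: [0.4, 0.5, 0.0]
gripper_width: 0.997
t 17.15 p [0.4469 0.0217 0.1195] yang -4.47 z [ 0.001 -0.    -1.   ] F [0.4 0.5 0. ] w 0.997 q [ 0.55  0.25 -0.74  1.89  0.19  1.08 -0.34]
```

View pics/g4.png

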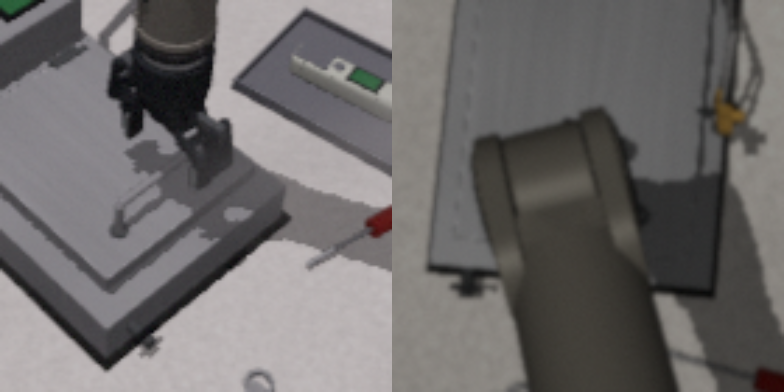

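The open fingers stand before and behind the bar (side crop: bar from (120,205) toward (190,160)). I'll close gently.

```bash
python3 -m creep '[[255,0,0,0,0,0,0],[255,0,0,0,0,0,0],[255,0,0,0,0,0,0],[255,0,0,0,0,0,0],[255,0,0,0,0,0,0],[255,0,0,0,0,0,0],[255,0,0,0,0,0,0],[255,0,0,0,0,0,0],[255,0,0,0,0,0,0],[255,0,0,0,0,0,0],[255,0,0,0,0,0,0],[255,0,0,0,0,0,0]]' 40
python3 -c "
from h import *
st()"
```

```text
time: 18.25
ee_pos: [0.4464, 0.0219, 0.1191]
tool_rot: [0.734, 0.679, -0.0, 0.0]
ft_force: [-0.4, -0.4, -0.0]
gripper_width: -0.002
t 18.25 p [0.4464 0.0219 0.1191] yang -4.46 z [-0. -0. -1.] F [-0.4 -0.4 -0. ] w -0.002 q [ 0.55  0.25 -0.74  1.89  0.19  1.08 -0.34]
```

```bash
python3 -c "
from h import *
cv2.imwrite('pics/g5.png',cv2.convertScaleAbs(cv2.resize(arm.get_image('side')[195:275,265:365],None,fx=7,fy=7,interpolation=2),alpha=1.5))
p,r=st()
print('tcp px',(proj('side',p)-[265,195])*7,'grasp',(proj('side',p+[0,0,.0187])-[265,195])*7)"
```

```text
t 18.3 p [0.4464 0.0219 0.1191] yang -4.46 z [-0. -0. -1.] F [ 0.4  0.4 -0. ] w 0.004 q [ 0.55  0.25 -0.74  1.89  0.19  1.08 -0.34]
tcp px [300.40108865 289.60205329] grasp [302.64751478 261.32116192]
```

View pics/g5.png

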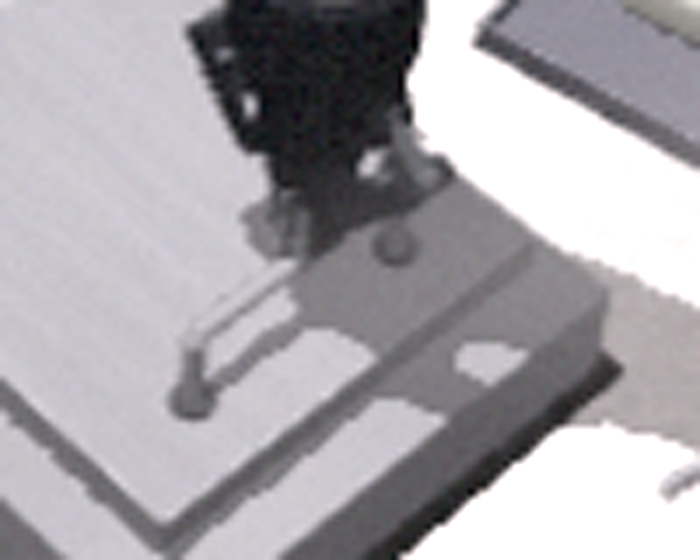

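```bash
python3 -c "
from h import *
p=np.array([.4469,.0217,.1195])
for dx in(-.0425,-.05,-.057):
  for z in(.1325,.145,.155): print(dx,z,(proj('side',[p[0]+dx,p[1],z])-[250,170])*2.8)
im=cv2.imread('pics/g5.png')
for P in([.4464,.0219,.1191],[.4464,.0219,.1378],[.4464,.0219,.160]):
  q=(proj('side',np.array(P))-[265,195])*7; print(P,q)
# column scan of brightness below tip
g=cv2.cvtColor(im,cv2.COLOR_BGR2GRAY)
for c in(270,285,300,315,330): print(c,g[180:340:8,c])
"
```

```text
-0.0425 0.1325 [194.55733386 199.88696005]
-0.0425 0.145 [195.43465429 192.277621  ]
-0.0425 0.155 [196.14686537 186.10033912]
-0.05 0.1325 [200.31224635 203.93373838]
-0.05 0.145 [201.23920598 196.33458271]
-0.05 0.155 [201.9917474  190.16529641]
-0.057 0.1325 [205.71453969 207.73255958]
-0.057 0.145 [206.68835343 200.14314256]
-0.057 0.155 [207.47896546 193.98150807]
[0.4464, 0.0219, 0.1191] [300.45738167 289.63119722]
[0.4464, 0.0219, 0.1378] [302.70455733 261.34966979]
[0.4464, 0.0219, 0.16] [305.44291768 226.88640341]
270 [118 139 119 109  98  96 127 127 131 122 148 189 200 170 149 198 207 205
 203 140]
285 [ 37  59 101  81  79  95  95  89  97  87 170 194 157 147 189 195 205 203
 151 131]
300 [ 38  47  51  58  86  98 100 105 112 109 124 117 125 128 128 134 144 132
 132 148]
315 [ 46  45  45  46  55  57  61  62  63  65 100 124 131 131 132 131 132 132
 124 196]
330 [ 47  51  52  54  54  53  53  58  69 105 130 130 129 130 131 130 128 131
 126 198]
```

The fingers shut on nothing. In the picture their ends sit just above the bar, about 23 mm higher than the reported TCP implies. The same offset fits the open-finger picture and the narrow reading on the thermometer. I'll open, go down 22 mm watching the force, and close again.

```bash
python3 -m creep '[[0,0,0,0,0,0,0],[0,0,0,0,0,0,0],[0,0,0,0,0,0,0],[0,0,0,0,0,0,0],[0,0,0,0,0,0,0],[0,0,0,0,0,0,0],[0,0,0,0,0,0,0],[0,0,0,0,0,0,0],[0,0,0,4,0,0,0],[0,0,0,4,0,0,0],[0,0,0,4,0,0,0],[0,0,0,4,0,0,0],[0,0,0,3,0,0,0],[0,0,0,2,0,0,0],[0,0,0,1,0,0,0],[0,0,0,0,0,0,0]]'
python3 -m creep '[[255,0,0,0,0,0,0],[255,0,0,0,0,0,0],[255,0,0,0,0,0,0],[255,0,0,0,0,0,0],[255,0,0,0,0,0,0],[255,0,0,0,0,0,0],[255,0,0,0,0,0,0],[255,0,0,0,0,0,0],[255,0,0,0,0,0,0],[255,0,0,0,0,0,0],[255,0,0,0,0,0,0],[255,0,0,0,0,0,0]]' 40
python3 -c "
from h import *
st()"
```

```text
time: 19.63
ee_pos: [0.4463, 0.0219, 0.0968]
tool_rot: [0.734, 0.679, -0.0, -0.0]
ft_force: [0.6, 0.1, -0.3]
gripper_width: 1.003
time: 20.63
ee_pos: [0.4483, 0.0218, 0.0974]
tool_rot: [0.734, 0.679, 0.002, 0.001]
ft_force: [5.2, -0.0, -4.8]
gripper_width: 0.096
t 20.63 p [0.4483 0.0218 0.0974] yang -4.48 z [ 0.004  0.    -1.   ] F [ 5.2 -0.  -4.8] w 0.096 q [ 0.53  0.28 -0.73  1.91  0.21  1.03 -0.37]
```

Now the bar is held (opening 0.096). I'll lift along the arc to about 0.3 rad first.

```bash
python3 -m creep '[[255,0,2,0,0,0,0],[255,0,1.3,-5.5,0,0,0],[255,0,1.4,-5.5,0,0,0],[255,0,1.5,-5.5,0,0,0],[255,0,1.7,-5.4,0,0,0],[255,0,1.8,-5.4,0,0,0],[255,0,2,-5.3,0,0,0],[255,0,2.1,-5.3,0,0,0],[255,0,2.2,-5.2,0,0,0],[255,0,2.3,-5.2,0,0,0],[255,0,2.5,-5.1,0,0,0],[255,0,2.6,-5,0,0,0],[255,0,2.7,-5,0,0,0],[255,0,0,0,0,0,0],[255,0,0,0,0,0,0]]'
python3 -c "
from h import *
st()"
```

```text
time: 21.88
ee_pos: [0.4712, 0.0199, 0.1604]
tool_rot: [0.734, 0.679, -0.001, -0.001]
ft_force: [-2.5, 1.5, -4.6]
gripper_width: 0.097
t 21.88 p [0.4712 0.0199 0.1604] yang -4.45 z [-0.003 -0.    -1.   ] F [-2.5  1.5 -4.6] w 0.097 q [ 0.54  0.26 -0.74  1.76  0.19  1.19 -0.33]
```

```bash
python3 -m creep '[[255,0,2.8,-4.9,0,0,0],[255,0,2.9,-4.9,0,0,0],[255,0,3.1,-4.8,0,0,0],[255,0,3.2,-4.7,0,0,0],[255,0,3.3,-4.6,0,0,0],[255,0,3.4,-4.5,0,0,0],[255,0,3.5,-4.4,0,0,0],[255,0,3.7,-4.3,0,0,0],[255,0,3.8,-4.2,0,0,0],[255,0,3.9,-4.1,0,0,0],[255,0,0,0,0,0,0],[255,0,0,0,0,0,0],[255,0,0,0,0,0,0]]'
python3 - <<'E'
from h import *
st()
s=arm.get_image('side');t=arm.get_image('top');cv2.imwrite('pics/s6.png',s);cv2.imwrite('pics/t6.png',t)
o=np.zeros((560,790,3),np.uint8);o[:,:420]=cv2.resize(s[150:220,290:342.5.__int__()+0][:70,:52],(420,560),interpolation=2)
o[:480,430:790]=cv2.resize(t[190:238,300:336],(360,480),interpolation=2)
cv2.imwrite('pics/c6.png',cv2.convertScaleAbs(o,alpha=1.4))
E
```

```text
time: 22.97
ee_pos: [0.504, 0.0172, 0.2069]
tool_rot: [0.734, 0.679, -0.002, -0.001]
ft_force: [-10.1, -0.2, 1.7]
gripper_width: 0.097
t 22.97 p [0.504  0.0172 0.2069] yang -4.45 z [-0.004 -0.001 -1.   ] F [-10.1  -0.2   1.7] w 0.097 q [ 0.51  0.3  -0.73  1.6   0.2   1.33 -0.33]
```

View pics/c6.png

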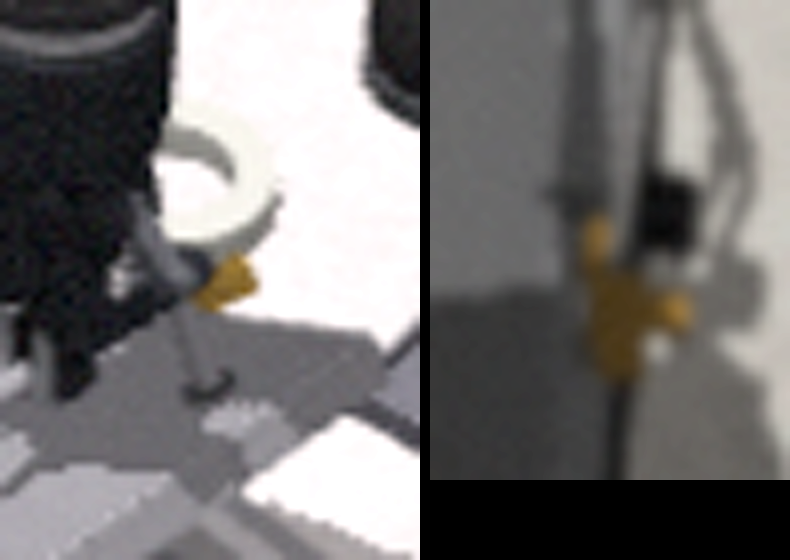

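The picture shows the black knob just behind the brass marker: side crop (200,265) against brass (230,285), top crop (668,210) against brass (610,300). They are close, so I'll quantify the difference.

Run:
```python
from h import *
np.set_printoptions(precision=4,suppress=True)
a=np.radians(-4.5);X=np.array([np.cos(a),np.sin(a),0]);Y=np.array([-np.sin(a),np.cos(a),0])
H=np.array([.4485,.0225,.09])+.222*X; print("H",H)
def inh(P):
    d=P-H;return np.array([d@X,d@Y,d[2],np.hypot(d@X,d[2]),np.arctan2(d[2],-(d@X))])
def onpl(n,p,yy):
    o,d=ray(n,p);t=(yy-(o-H)@Y)/(d@Y);return inh(o+t*d)
print("marker tip tri",inh(two((309.7,185),(316.9,212.5))[0]),two((309.7,185),(316.9,212.5))[1])
print("marker tip side plane",onpl("side",(309.7,185),-.13))
T=cv2.imread("pics/t6.png");S=cv2.imread("pics/s6.png")
def dark(im,roi,th):
    x0,y0,x1,y1=roi;g=cv2.cvtColor(im,cv2.COLOR_BGR2GRAY)[y0:y1,x0:x1];m=(g<th).astype(np.uint8);n,l,s,c=cv2.connectedComponentsWithStats(m)
    return [(s[i,4],np.round(c[i]+[x0,y0],1).tolist()) for i in range(1,n) if s[i,4]>4]
print("knob top",dark(T,(317,203,332,220),40))
k=two((314.8,183),(323.8,211));print("knob now",inh(k[0]),k[1])
S0=cv2.imread("pics/side0.png");print("knob closed side",dark(S0,(308,193,322,207),60))
for yy in(-.13,-.14,-.15):print(yy,"closed",onpl("side",(314.6,199.5),yy),"now",onpl("side",(314.8,183),yy))
# predicted pixels of pointer tip/marker tip vs angle
for th in(.52,.55,.58,.61):
    P=lambda r:H-r*np.cos(th)*X-.13*Y+np.array([0,0,r*np.sin(th)])
    print(th,"r142",proj("side",P(.142)),proj("top",P(.142)),"r160",proj("side",P(.16)),proj("top",P(.16)))
```

```text
H [0.6698 0.0051 0.09  ]
marker tip tri [-0.1092 -0.1196  0.0754  0.1327  0.6043] 0.00022963243569469038
marker tip side plane [-0.1    -0.13    0.0617  0.1175  0.5532]
knob top [(np.int32(46), [322.2, 211.7])]
knob now [-0.1064 -0.1395  0.0698  0.1273  0.5804] 0.00855333333055718
knob closed side [(np.int32(6), [316.5, 200.0])]
-0.13 closed [-0.1254 -0.13    0.0155  0.1264  0.123 ] now [-0.1203 -0.13    0.0851  0.1474  0.6158]
-0.14 closed [-0.1168 -0.14    0.0016  0.1168  0.0139] now [-0.1116 -0.14    0.0723  0.133   0.5746]
-0.15 closed [-0.1082 -0.15   -0.0123  0.1089 -0.1128] now [-0.1029 -0.15    0.0594  0.1188  0.5235]
0.52 r142 [315.1839 186.8711] [320.4619 218.7089] r160 [319.0285 187.46  ] [320.2988 224.5652]
0.55 r142 [314.7542 185.6602] [320.6703 217.6813] r160 [318.5445 186.0804] [320.5353 223.416 ]
0.58 r142 [314.2968 184.4432] [320.8808 216.6072] r160 [318.0283 184.6934] [320.7746 222.2125]
0.61 r142 [313.8121 183.2215] [321.0934 215.4872] r160 [317.4805 183.3006] [321.0163 220.9554]
```

Run:
```python
from h import *
a=np.radians(-4.5);X=np.array([np.cos(a),np.sin(a),0]);Y=np.array([-np.sin(a),np.cos(a),0])
H=np.array([.4485,.0225,.09])+.222*X
P=lambda r,th,y:H-r*np.cos(th)*X+y*Y+np.array([0,0,r*np.sin(th)])
f=10
def panel(im,n,roi,dots):
    x0,y0,x1,y1=roi;o=cv2.convertScaleAbs(cv2.resize(im[y0:y1,x0:x1],None,fx=f,fy=f,interpolation=2),alpha=1.5)
    for (r,th,y,c) in dots:
        p=(proj(n,P(r,th,y))+.5-[x0,y0])*f;cv2.circle(o,tuple(int(v) for v in p),3,c,-1)
    return o
q=[(r,t,-.124,(255,0,255)) for r in(.1,.136) for t in np.radians(range(0,61,10))]
m=[(r,.58,-.13,(0,0,255)) for r in(.142,.16)]
pt=[(.139,.55,-.13,(255,255,0)),(.118,.55,-.14,(0,255,0)),(.118,0,-.14,(0,255,0))]
S0=cv2.imread("pics/side0.png");T6=cv2.imread("pics/t6.png")
o=np.zeros((600,800,3),np.uint8)
s=panel(S0,"side",(290,155,330,214),q+m);t=panel(T6,"top",(297,180,336,238),q+m+pt[:2])
o[:590,:400]=s;o[:580,405:795]=t;cv2.imwrite("pics/c7.png",o)
```

```text
(no output)
```

View pics/c7.png

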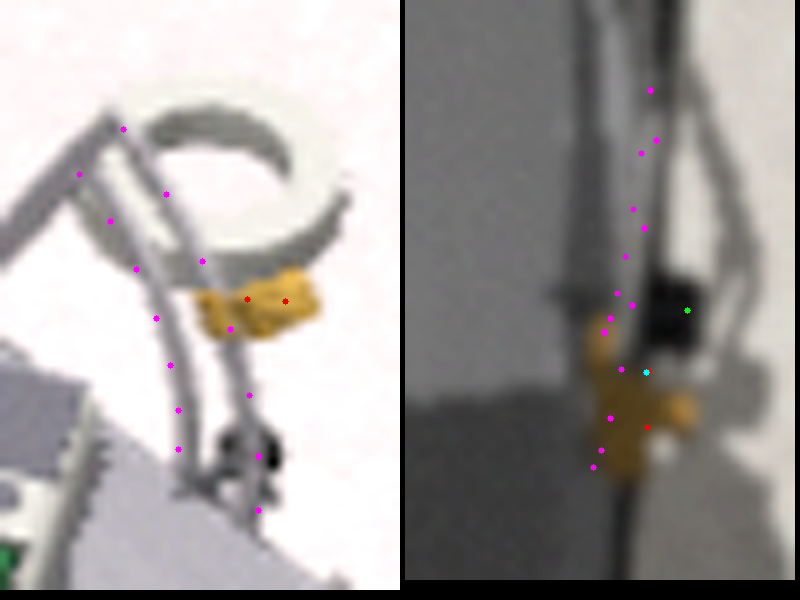

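The side overlay of the quadrant fits closely, and the marker's brass lies on the 0.58 rad line. The arc travelled puts the lid near 0.54 rad, so I'll raise it by about 0.037 rad more.

```bash
python3 -m creep '[[255,0,1.5,-2,0,0,0],[255,0,1.5,-2,0,0,0],[255,0,1.5,-1.5,0,0,0],[255,0,1,-1,0,0,0],[255,0,0,0,0,0,0],[255,0,0,0,0,0,0],[255,0,0,0,0,0,0]]'
python3 - <<'E'
from h import *
p,r=st()
a=np.radians(-4.5);X=np.array([np.cos(a),np.sin(a),0]);Y=np.array([-np.sin(a),np.cos(a),0])
H=np.array([.4485,.0225,.09])+.222*X
print("theta xz",np.arctan2(.048+p[2]-.0974,.222-(p[0]-.4483)/.9969)-.213)
P=lambda x,z,th,y:H+(x*np.cos(th)+z*np.sin(th))*X+y*Y+np.array([0,0,-x*np.sin(th)+z*np.cos(th)])
s=arm.get_image('side');t=arm.get_image('top');cv2.imwrite('pics/s8.png',s);cv2.imwrite('pics/t8.png',t)
cols={.54:(255,0,255),.58:(0,0,255),.62:(0,200,0)}
def panel(im,n,roi,f,pts):
    x0,y0,x1,y1=roi;o=cv2.convertScaleAbs(cv2.resize(im[y0:y1,x0:x1],None,fx=f,fy=f,interpolation=2),alpha=1.5)
    for th,c in cols.items():
        for (x,z,y) in pts:
            q=(proj(n,P(x,z,th,y))+.5-[x0,y0])*f;cv2.circle(o,tuple(int(v) for v in q),2,c,-1)
    return o
pts=[(-.258,.003,.11),(-.258,.003,-.11),(0,.003,.11),(-.222,.048,.055),(-.222,.048,-.055),(-.139,0,-.13)]
o=np.zeros((600,800,3),np.uint8)
A=panel(s,"side",(230,160,350,260),3.9,pts) if 0 else panel(s,"side",(240,170,340,270),4,pts)
B=panel(t,"top",(215,190,315,260),4,pts); C=panel(s,"side",(300,170,330,200),6.6,pts[-1:]);D=panel(t,"top",(305,195,335,225),6.6,pts[-1:])
o[:400,:400]=A;o[:280,400:800]=B;o[290:290+C.shape[0],400:400+C.shape[1]]=C;o[290:290+D.shape[0],600:600+D.shape[1]]=D
cv2.imwrite('pics/c8.png',o[:500])
E
```

```text
time: 23.65
ee_pos: [0.5103, 0.0167, 0.2135]
tool_rot: [0.734, 0.679, -0.001, -0.0]
ft_force: [-8.0, -0.2, 1.2]
gripper_width: 0.093
t 23.65 p [0.5103 0.0167 0.2135] yang -4.47 z [-0.002 -0.001 -1.   ] F [-8.  -0.2  1.2] w 0.093 q [ 0.51  0.3  -0.73  1.58  0.21  1.34 -0.33]
theta xz 0.5858643527983319
```

View pics/c8.png

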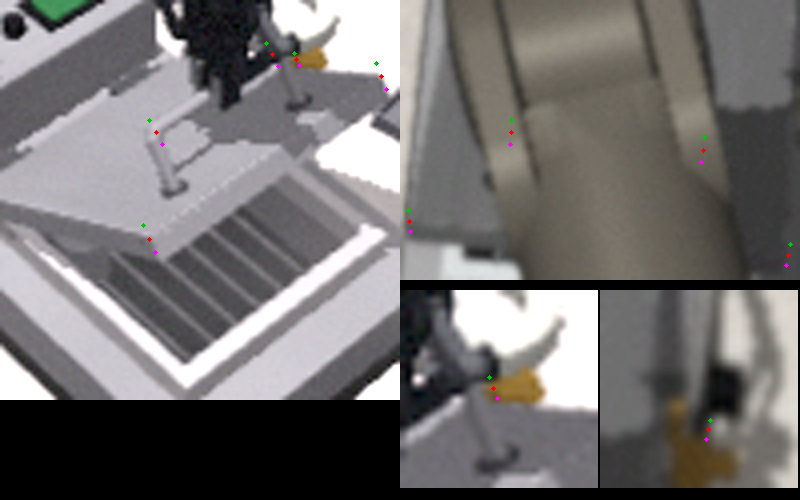

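The lid's front corner (side crop (155,240)) and the bar end (150,128) lie on or near the 0.58 dots, and the pointer dot meets the brass end. That agrees with the kinematic 0.586. I'll check that the hold is steady and hand in.

```bash
python3 -m creep '[[255,0,0,0,0,0,0],[255,0,0,0,0,0,0],[255,0,0,0,0,0,0],[255,0,0,0,0,0,0],[255,0,0,0,0,0,0],[255,0,0,0,0,0,0],[255,0,0,0,0,0,0],[255,0,0,0,0,0,0],[255,0,0,0,0,0,0],[255,0,0,0,0,0,0],[255,0,0,0,0,0,0],[255,0,0,0,0,0,0]]'
python3 - <<'E'
from h import *
st()
a=cv2.imread('pics/s8.png');b=arm.get_image('side')
d=cv2.absdiff(a,b)[160:280,230:345];print("moved px",(d.max(2)>25).sum())
# thermometer display in tray, both views
hs=cv2.cvtColor(b,cv2.COLOR_BGR2HSV)[160:240,325:420];m=cv2.inRange(hs,(45,80,40),(85,255,255))
t=arm.get_image('top');ht=cv2.cvtColor(t,cv2.COLOR_BGR2HSV)[210:310,350:430];mt=cv2.inRange(ht,(45,80,40),(85,255,255))
c=lambda m,o:np.argwhere(m)[:,::-1].mean(0)+o
print("display",two(c(m,[325,160]),c(mt,[350,210])))
print(arm.sign_off())
E
```

```text
time: 24.75
ee_pos: [0.5103, 0.0167, 0.2135]
tool_rot: [0.734, 0.679, -0.001, -0.0]
ft_force: [-8.5, 0.2, 0.0]
gripper_width: 0.102
t 24.75 p [0.5103 0.0167 0.2135] yang -4.47 z [-0.002 -0.001 -1.   ] F [-8.5  0.2  0. ] w 0.102 q [ 0.51  0.3  -0.73  1.58  0.21  1.34 -0.33]
moved px 1
display (array([ 0.4107873 , -0.31855133,  0.04553747]), np.float64(0.0008243248909314457))
the job is handed in; nothing more can be done
None
```

The thermometer is lying flat in the tray, and the arm is holding the lid by its handle at about 0.58 rad, lined up with the marker as closely as I could measure. I handed the job in at 24.8 s. Nothing else is propping the lid, so you can tighten the screw.

**Last checks**
- **Thermometer:** it went down with a measured push of up to about 12 N. The final two-view check put its display at (0.411, −0.319, 0.046), inside the tray. For a thermometer lying flat I expected about 0.038 m, so that reads roughly 8 mm high. The earlier picture showed it lying flat inside the tray walls.
- **Lid angle:** the arm's travel gives 0.586 rad, and the side picture gives 0.58–0.59 rad.
- **Marker angle:** about 0.58 rad, good to ±0.015, because at this resolution one pixel is about 0.02 rad. I estimate pointer and marker agree to within about 0.02 rad.
- **Steadiness:** the hold did not move over the last second, with the bar still gripped and about 8 N on the wrist.

**What failed or disagreed**
- The first grasp of the handle closed on nothing. The pictures showed the fingertips about 23 mm higher than the reported position implied, so I lowered the gripper 22 mm and the second grasp held.
- The top view put the brass marker and knob 4–10 mm to one side of where the given dimensions predict. I relied on the side view, where the quadrant fitted closely.

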